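# Clamp the glued strip with the orange-tipped spring clamp

## Task

A dark strip has just been glued to the plywood board that stands in the gluing jig. Squeeze the handles of the spring clamp with the ORANGE jaw tips, set it down flat on the worktop with its open jaws astride the free end of the two boards, in line with them, and let go so that it pinches strip and board together. Leave the red-tipped clamp where it lies and the strip standing in the jig.

Things in the scene. Friction and masses are not known exactly. Their poses are not given: they have to be found in the camera images.
- clamp_orange: Black spring clamp, ORANGE jaw tips, lying flat, 82x132x22 mm, 80 g. Origin on its underside, on the midline by the pivot. +y: midline towards the handle ends (y=72); -y: jaws (pad centres y=-57, radius 9, end y=-66; pivot barrel y=-12 to 8). Handles: round bars, 17 mm thick, axis 10 mm up, spread like a V: over the outsides 44 mm at y=10, 63 at y=32, 75 at y=50. For squeezing see clamp_red.
- clamp_red: Same clamp and frame with RED jaw tips: leave it. Both clamps: pinching the handles at y=32 takes 7 to 15 N and brings them to a hard stop, parallel, 40 mm over the outsides; the jaws are then about 35 mm apart. Let go, the spring shuts the jaws with 5 to 7 N. The frame belongs to the half with the +x handle: open, it is turned by half the opening angle (at most 18 deg).
- jig: Gluing jig, fixed. Origin on the worktop at the boards' free end, mid-joint. Boards run along its +x (roughly away from the robot), on edge on the worktop, 60 mm high: plywood (fixed, y=1 to 6 mm) and dark strip (y=-8 to 0), together 11 to 14 mm thick. Clear for x=0 to 55 mm; from 55 to 120 mm wooden cheeks, 35 high and 34 wide, on both sides, then an end stop to 133 mm.
- strip: Dark wooden strip, 118x6x60 mm, 50 g, loose, standing on its long edge in the jig against the plywood. Origin: centre of its lower edge; x along its length, z up.
Things that resemble listed ones, but are neither listed nor needed, are in the scene too. There is more than one size of the strip; the job needs the larger.

How it is judged:
By the outcome, as a careful person would: the job done as asked, in the order asked, and still so for the second after the job is handed in, with the robot touching nothing.
It also fails if it takes over 35 s, if anything falls off the work surface, if the arm or the gripper's body presses on something with over 40 N, if the wrist force passes 120 N, or if a joint passes its speed limit or range.

## Robot

A 7-joint arm with a two-finger parallel gripper is mounted at the origin on a cart in front of the work surface, level with it; the furniture and walls round the work are solid. World frame = base frame: x ahead of the robot, y to its left, z up, the work surface at z = 0. Lengths are in mm, angles in rad, forces in N, time in s.
With the tool pointing down it reaches from about 400 to 900 mm from the base axis. Payload 5.5 kg.
Tool frame: the origin (TCP) lies on the centre line of the jaws, within the pads' length; the fingertips stand 22 mm ahead of it and the grasp point (between the pads) lies 3 mm ahead of it (robot.tcp_to_tips is the distance from the TCP to the fingertips, in mm); z points along the fingers, y is the line along which they close (so a half turn about z gives the same grasp; the last joint's range is limited). The gripper opens to 92 mm and grips with 3 to 60 N. Pads are 19 mm wide; open, the fingers measure 130 mm over their backs; the gripper's body (75 mm by 190 mm) begins 47 mm behind the grasp point.
Start: joints at [-0.962, 0.501, -0.427, 1.55, 0.221, 1.138, -0.21], TCP at [220.28, 611.536, 248.729] pointing down, gripper open.
Joint ranges: [-2.88, 2.88], [-0.31, 2.03], [-1.54, 1.56], [0.2, 2.42], [-1.41, 4.55], [0.19, 2.02], [-2.57, 2.57]. Speed limits (rad/s): [2.57, 2.57, 3.14, 3.14, 3.14, 3.14, 3.14].

## Interface

Orientations are given as a unit quaternion [x, y, z, w].
In Python, from rig import robot gives the robot as it stands.
- The arm moves only by the tool jog_arm, never from a script. Its argument "plan" is one flat list of numbers, 6 for each row, row after row: the shift along the world's x, y, z in m, then the turn, a rotation vector about the world's x, y, z in rad. In form: [x, y, z, ax, ay, az, x, y, z, ax, ay, az, ...]. A call has 1 to 20 rows; each row is the pose to reach, as a shift and turn from the pose commanded when the call began; what a row does not reach only later rows make up. A row lasts 1/10 s, in which the tool goes at most 50 mm and 8.59 degrees, less where a joint would pass 70% of its speed; a pose out of reach is approached as far as the arm can. A call with a gripper value outside its range is refused whole. "claw" is the finger opening in m, from 0 to 0.0918, set as the call begins (left out, the last holds). The fingers move at their own pace and stop on an object; "newtons" is the grip in N (left out, the last holds). Time passes only in rows, so rows that repeat a pose let the fingers close. It gives the time, the measured TCP pose, the force, the opening and the grip force at its end, in the units of the state.
- robot.state(): the state, without advancing time (a new reading comes with each control period).
- robot.grab_frame(name): name is "scene" or "top"; returns a dict with "img" (420x560x3 uint8, red, green, blue), "fx", "fy", "cx", "cy" (pixels), "dist_coeffs" ([k1, k2, p1, p2, k3] as OpenCV has them; the pictures are not rectified), "camera_from_world" (4x4, takes a point from world to camera coordinates). Camera axes: x right, y up, looking along -z (the intrinsics and any distortion apply to the point x, -y, -z); pixel columns grow to the right and rows downward; lengths in mm; the calibration is good to about 2 mm. A picture is of the moment at which its call begins. There is no depth.
- robot.job_done(): hands the job in; it is judged then, once.
The state is a dict: "time": time; "joints": joint angles; "dq": joint speeds; "effort": joint torques, N m; "position": TCP position; "eef_rot": TCP orientation; "contact_force": force on the tool from outside, world axes, zero at the start; "torque": the same for the moment, N m; "width": opening from 0.0 (shut) to 1.0 (fully open); "gripper_force": force on a finger pad.
Only numpy, scipy, OpenCV 4.12 (cv2) and the standard library are available. Lean on these libraries where they do the work, as an engineer would, in place of code of your own. Each camera call takes 0.05 s, during which the arm holds its last target. There are 200 camera calls.

## Working session

There is one attempt and no reset: what is moved stays moved. The work goes in short steps, Python scripts to look and compute and a tool call to move; the robot and the scene stay as the last step left them, time stands still between calls to the robot, and variables do not carry over. Pictures are saved under pics/ and viewed, at most 10 in all, crops included, and the job is handed in when it is done.

Besides the shell and the picture viewer there is one more tool, called after "Request:" in YAML: its name, and indented under it one key for each argument. jog_arm: Moves the arm, as the interface text tells. Its arguments: {"type":"object","properties":{"plan":{"type":"array","items":{"type":"number"}},"claw":{"type":"number"},"newtons":{"type":"number"}},"required":["plan"]}

```bash
mkdir -p pics; cat > h.py <<'E'
import numpy as np, cv2
from rig import robot
def grab(n,f):
    d=robot.grab_frame(n); cv2.imwrite(f'pics/{f}.png',d['img'][:,:,::-1]); np.save(f'pics/{f}.npy',d,allow_pickle=True); return d
def load(f): return np.load(f'pics/{f}.npy',allow_pickle=True).item()
def cam(d):
    K=np.array([[d['fx'],0,d['cx']],[0,d['fy'],d['cy']],[0,0,1.]]); T=np.array(d['camera_from_world']); return K,np.array(d['dist_coeffs'],float),T
def ray(d,px,z=0):
    K,D,T=cam(d); p=cv2.undistortPoints(np.array(px,float).reshape(-1,1,2),K,D)[:,0]
    v=np.c_[p[:,0],-p[:,1],-np.ones(len(p))]@T[:3,:3]; c=-T[:3,:3].T@T[:3,3]
    return c+v*((z-c[2])/v[:,2])[:,None]
def proj(d,P):
    K,D,T=cam(d); F=np.diag([1.,-1,-1]); R=F@T[:3,:3]; t=F@T[:3,3]
    return cv2.projectPoints(np.array(P,float).reshape(-1,1,3),cv2.Rodrigues(R)[0],t,K,D)[0][:,0]
E
python3 - <<'E'
from h import *
a=grab('top','t0');b=grab('scene','s0')
for d in(a,b): print(d['fx'],d['dist_coeffs'],-np.array(d['camera_from_world'])[:3,:3].T@np.array(d['camera_from_world'])[:3,3])
s=robot.state();print(s['time'],s['position'],s['eef_rot'],s['width'])
E
```

```text
416.48968011458516 [-0.09682324  0.          0.          0.          0.        ] [ 414.21919191    9.7136475  1006.45345781]
403.50462616166106 [-0.02763528  0.          0.          0.          0.        ] [  91.62839956 -553.29114163  637.88740401]
0.1 [220.15464312 610.96734031 247.76231315] [ 1.72020627e-01  9.85092950e-01 -8.63284778e-04 -1.94286353e-04] 0.9986948631259954
```

View pics/t0.png

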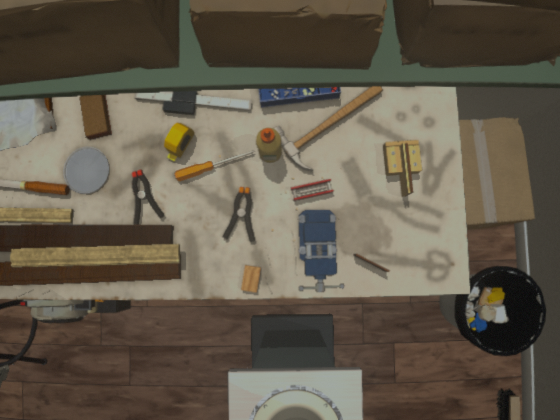

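View pics/s0.png

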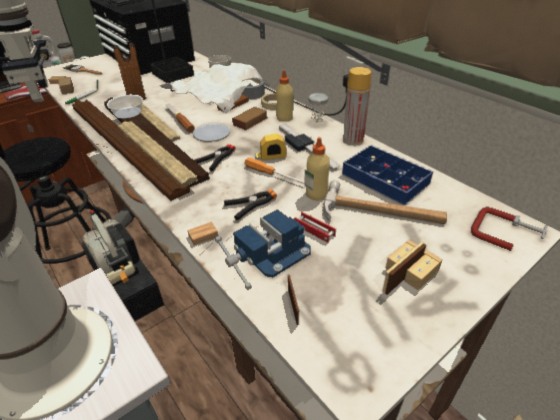

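The top view shows two clamps: one at (242,212) with orange-looking tips at (243,190), and one at (143,195) with red tips at (138,174). The jig is at (403,160) with its free end near (407,205). A loose small strip lies at (371,263). I'll confirm the tip colours in one enlarged crop.

```bash
python3 - <<'E'
from h import *
a=load('t0')['img'][:,:,::-1]
def c(im,x,y,w,h,s): return cv2.resize(im[y:y+h,x:x+w],None,fx=s,fy=s,interpolation=cv2.INTER_CUBIC)
L=c(a,215,180,50,70,8); M=c(a,378,133,50,80,7); R=c(a,120,165,50,60,4)
o=np.zeros((600,800,3),np.uint8)
o[:560,:400]=L; o[:560,400:750]=M; 
o2=c(a,120,165,50,60,2); o[480:600,690:790]=o2
cv2.imwrite('pics/c0.png',o)
d=load('t0')
print(ray(d,[[242,212],[407,205],[143,195]],10))
E
```

```text
[[ 530.11625738  120.2000381    10.        ]
 [ 539.00915366 -279.48891292   10.        ]
 [ 577.27415006  364.81892367   10.        ]]
```

View pics/c0.png

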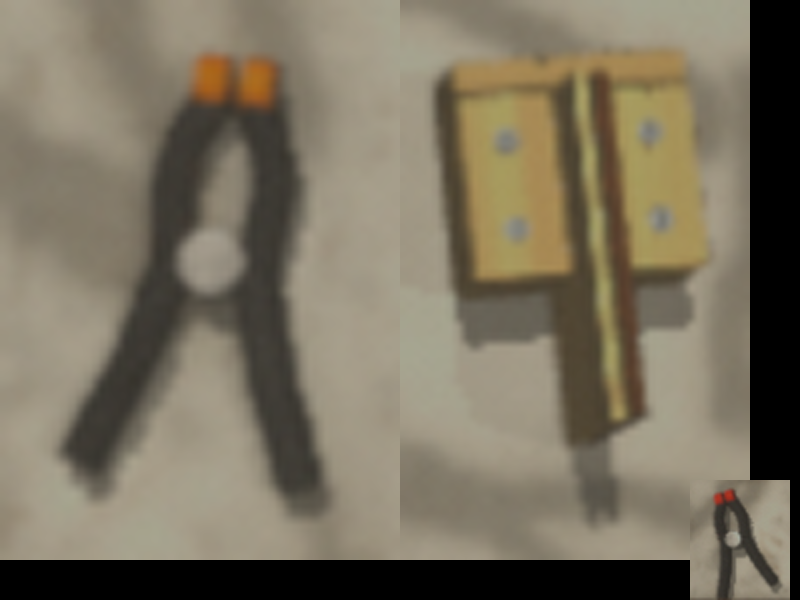

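The crop confirms the orange clamp at (242,212) and that the clamp at (143,195) has red tips. The larger strip stands in the jig, with its top free end at about (418,192). Next I'll fit the poses.

```bash
cat > m.py <<'E'
from h import *
from scipy.optimize import least_squares
d=load('t0'); s=load('s0')
q=lambda X,Y,x,y,k:[(X+.5)/k-.5+x,(Y+.5)/k-.5+y]
C=lambda X,Y:q(X,Y,215,180,8); J=lambda X,Y:q(X-400,Y,378,133,7)
def W(p,L):
    L=np.array(L,float); c,n=np.cos(p[2]),np.sin(p[2])
    return np.c_[p[0]+c*L[:,0]-n*L[:,1],p[1]+n*L[:,0]+c*L[:,1],L[:,2]]
def fit(L,P,p0):
    r=least_squares(lambda p:(proj(d,W(p,L))-P).ravel(),p0,x_scale=[100,100,1],loss='soft_l1'); print(r.x.round(3),(r.fun.reshape(-1,2)).round(1).tolist()); return r.x
if __name__=='__main__':
    # jig: joint line top free end, ply top far, ply foot corner, cheek tops
    j=fit([[0,0.5,60],[0,6,0],[0,-7,60],[55,40,35],[55,-42,35]],[J(628,415),J(572,440),J(645,408),J(470,282),J(708,262)],[540,-290,.1])
    for a in([[628,415]],[[592,75]]): print(ray(d,[J(*a[0])],60))
    c=fit([[0,-66,18],[0,-2,22],[-39,70,10],[39,70,10]],[C(235,57),C(210,262),C(80,478),C(308,502)],[530,120,-1.5])
    g=W(c,[[0,32,24]]);print('grip',g, 'red dist')
    # overlay scene+top
    o=d['img'][:,:,::-1].copy(); o2=s['img'][:,:,::-1].copy()
    S=3; a=cv2.resize(o[130:270,215:435],None,fx=S,fy=S); b=cv2.resize(o2[170:320,210:450],None,fx=S,fy=S)
    def pts(im,dd,x,y,P,col):
        for u in proj(dd,P): cv2.circle(im,(int((u[0]-x+.5)*S),int((u[1]-y+.5)*S)),2,col,-1)
    for im,dd,x,y in((a,d,215,130),(b,s,210,170)):
        pts(im,dd,x,y,W(j,[[0,0,60],[118,0,60],[0,6,60],[0,-7,60],[0,6,0],[55,6,0],[0,-7,0]]),(255,0,0))
        pts(im,dd,x,y,W(c,[[0,-66,10],[0,-2,22],[0,32,10],[-31.5+8,32,18],[31.5-8,32,18],[-31,70,18],[31,70,18]]),(0,255,0))
    o=np.zeros((600,800,3),np.uint8)
    f=.69
    A=cv2.resize(a,None,fx=.66,fy=.66);B=cv2.resize(b,None,fx=.7,fy=.7)
    o[:A.shape[0],:A.shape[1]]=A; o[280:280+B.shape[0],:B.shape[1]]=B
    cv2.imwrite('pics/o0.png',o)
E
python3 m.py
```

```text
[ 5.63302e+02 -2.74573e+02  8.00000e-02] [[0.0, -0.0], [-1.2, 0.6], [0.8, 0.7], [0.2, -0.4], [-0.1, -0.8]]
[[ 563.20140041 -273.99318375   60.        ]]
[[ 678.75095857 -268.63577191   60.        ]]
[524.168 121.884  -1.463] [[0.2, 54.8], [0.0, 2.4], [-2.4, -51.2], [0.8, -58.3]]
grip [[555.98175453 125.3331054   24.        ]] red dist
```

View pics/o0.png

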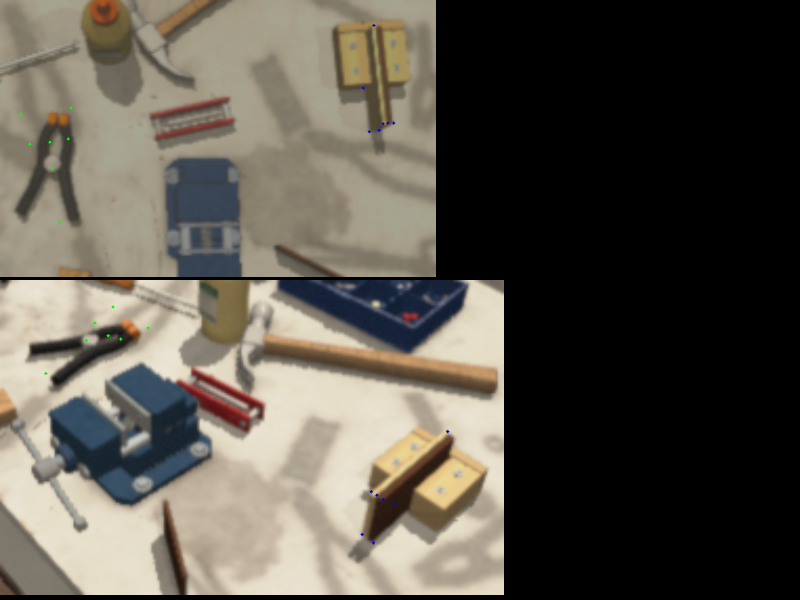

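The overlay fits the jig well. The clamp fit started half a turn out, so I'll refit it with both handle ends toward the robot, and check the jig yaw against the cheek edges.

```bash
python3 - <<'E'
from m import *
a=ray(d,[J(470,282),J(708,262),J(455,68),J(686,52)],35);print(a.round(1),'yaw cheek',np.arctan2(a[0,0]-a[1,0],a[0,1]-a[1,1]))
h=ray(s,[[363/2.1+210,(542-280)/2.1+170],[374/2.1+210,(538-280)/2.1+170]],0);print('foot scene',h)
L=[[0,0.5,60],[118,0.5,60],[0,6,0],[55,40,35],[55,-42,35]]
j=fit(L,[J(628,415),J(593,73),J(572,440),J(470,282),J(708,262)],[563,-274,-.05])
c=fit([[0,-66,18],[0,-2,22],[-39,70,10],[39,70,10]],[C(235,57),C(210,262),C(80,478),C(308,502)],[530,120,1.5])
h=ray(d,[C(80,478),C(308,502)],10); print('ends',h,np.linalg.norm(h[0]-h[1]))
g=W(c,[[0,32,24]])
yaw=c[2]
print('grip',g,yaw)
from scipy.spatial.transform import Rotation as R
st=robot.state(); M=R.from_quat(st['eef_rot']).as_matrix(); print(M.round(3)); y=M[:,1]
print('tool y ang',np.arctan2(y[1],y[0]),'turn',(yaw-np.arctan2(y[1],y[0])+np.pi/2)%np.pi-np.pi/2,'shift',g-st['position'], st['position'])
print('target',W(j,[[22-57-32,-1,24]]),j[2])
np.save('fit.npy',np.array([c,j]))
E
```

```text
[[ 613.9 -229.7   35. ]
 [ 619.5 -312.3   35. ]
 [ 688.9 -228.5   35. ]
 [ 693.5 -309.4   35. ]] yaw cheek -0.06796501569202887
foot scene [[ 556.70195907 -276.3624285     0.        ]
 [ 568.31270775 -279.90044798    0.        ]]
[ 5.62512e+02 -2.74949e+02  6.00000e-02] [[0.2, 0.3], [-0.7, -0.3], [-1.0, 0.8], [0.8, -0.5], [0.5, -0.2]]
[526.338 119.768   1.519] [[-0.9, -0.7], [0.9, -0.1], [32.6, 3.8], [-28.3, -0.3]]
ends [[464.96381025 162.79945542  10.        ]
 [456.53387387  94.2710787   10.        ]] 69.04492916113827
grip [[494.3814823  121.43583148  24.        ]] 1.5186457606801238
[[-0.941  0.339 -0.001]
 [ 0.339  0.941 -0.002]
 [ 0.    -0.002 -1.   ]]
tool y ang 1.2250352520769676 turn 0.2936105086031562 shift [[ 274.22683918 -489.53150883 -223.76231315]] [220.15464312 610.96734031 247.76231315]
target [[ 495.69457018 -279.98742319   24.        ]] 0.06033593527608946
```

```bash
python3 - <<'E'
from m import *
j=np.load('fit.npy')[1]
c=fit([[0,-66,18],[0,-2,22],[35,70,10],[-35,70,10]],[C(235,57),C(210,262),C(80,478),C(308,502)],[530,120,1.5])
t=ray(s,[[240,204]],22);print('scene pivot',t)
for p in W(c,[[0,-57,10],[0,32,24]]):print(p)
np.save('fit.npy',np.array([c,j]));print('turn',c[2]-1.22503)
E
```

```text
[527.971 121.299   1.462] [[0.0, -1.2], [0.3, -0.8], [-0.4, 1.2], [0.1, 0.8]]
scene pivot [[489.02036474 120.10963     22.        ]]
[584.63389275 115.10938374  10.        ]
[496.1602047  124.77408875  24.        ]
turn 0.2369595705073948
```

Request:
jog_arm:
  plan: [0.05, -0.085, 0, 0, 0, 0.04, 0.09, -0.16, 0, 0, 0, 0.08, 0.13, -0.23, 0, 0, 0, 0.12, 0.17, -0.3, 0, 0, 0, 0.15, 0.2, -0.36, -0.02, 0, 0, 0.18, 0.23, -0.41, -0.05, 0, 0, 0.21, 0.25, -0.45, -0.08, 0, 0, 0.23, 0.27, -0.475, -0.1, 0, 0, 0.237, 0.276, -0.487, -0.12, 0, 0, 0.237, 0.276, -0.487, -0.12, 0, 0, 0.237, 0.276, -0.487, -0.12, 0, 0, 0.237, 0.276, -0.487, -0.12, 0, 0, 0.237, 0.276, -0.487, -0.12, 0, 0, 0.237]
  claw: 0.0918
  newtons: 30

```text
time: 1.4
position: [496.8, 118.6, 126.4]
eef_rot: [0.058, 0.998, -0.002, -0.002]
contact_force: [0.2, 0.8, -0.1]
width: 0.993
gripper_force: 0.0
```

Request:
jog_arm:
  plan: [0, 0, 0, 0, 0, 0, 0, 0, 0, 0, 0, 0]

```text
time: 1.6
position: [495.9, 125.9, 128.9]
eef_rot: [0.054, 0.999, 0.0, -0.0]
contact_force: [0.5, -0.3, -0.3]
width: 1.001
gripper_force: 0.0
```

Request:
jog_arm:
  plan: [0, -0.001, -0.035, 0, 0, 0, 0, -0.001, -0.065, 0, 0, 0, 0, -0.001, -0.085, 0, 0, 0, 0, -0.001, -0.095, 0, 0, 0, 0, -0.001, -0.1, 0, 0, 0, 0, -0.001, -0.103, 0, 0, 0, 0, -0.001, -0.103, 0, 0, 0]

```text
time: 2.3
position: [496.8, 124.0, 26.3]
eef_rot: [0.054, 0.999, 0.0, 0.001]
contact_force: [0.7, -0.2, -0.1]
width: 0.996
gripper_force: 0.0
```

```bash
python3 - <<'E'
from h import *
d=grab('scene','s1');t=grab('top','t1')
a=cv2.resize(d['img'][150:250,190:330,::-1],None,fx=3.5,fy=3.5);b=cv2.resize(t['img'][170:270,190:300,::-1],None,fx=2.7,fy=2.7)
o=np.zeros((360,800,3),np.uint8);o[:a.shape[0],:a.shape[1]]=a;o[:b.shape[0],800-b.shape[1]:]=b;cv2.imwrite('pics/v1.png',o);print(robot.state()['position'])
E
```

```text
[496.98806681 123.80243547  26.59020658]
```

View pics/v1.png

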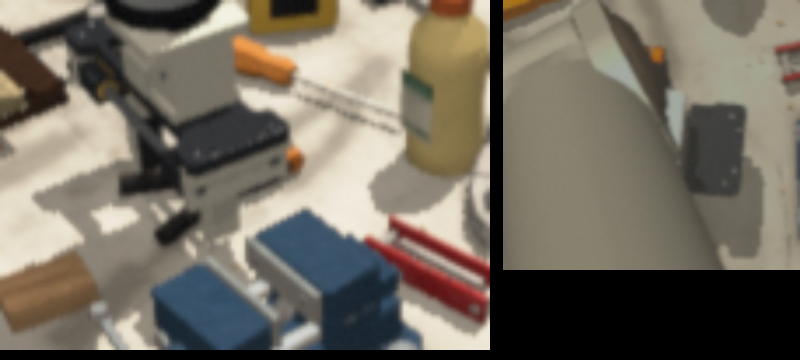

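The scene view shows the fingers astride the handles, with the handle ends sticking out at (130,183) and (175,228) in the crop. Now squeeze.

Request:
jog_arm:
  plan: [0, 0.0005, -0.001, 0, 0, 0, 0, 0.0005, -0.0015, 0, 0, 0, 0, 0.0005, -0.0015, 0, 0, 0, 0, 0.0005, -0.0015, 0, 0, 0, 0, 0.0005, -0.0015, 0, 0, 0, 0, 0.0005, -0.0015, 0, 0, 0, 0, 0.0005, -0.0015, 0, 0, 0, 0, 0.0005, -0.0015, 0, 0, 0, 0, 0.0005, -0.0015, 0, 0, 0, 0, 0.0005, -0.0015, 0, 0, 0]
  claw: 0.03
  newtons: 35

```text
time: 3.4
position: [496.2, 124.1, 24.3]
eef_rot: [0.054, 0.999, 0.0, -0.0]
contact_force: [-0.4, -0.4, 0.0]
width: 0.418
gripper_force: 35.0
```

Request:
jog_arm:
  plan: [0, 0, 0.015, 0, 0, 0, 0, 0, 0.045, 0, 0, 0, 0, 0, 0.08, 0, 0, 0, 0, 0, 0.12, 0, 0, 0, 0, -0.02, 0.15, 0, 0, 0, 0, -0.05, 0.16, 0, 0, 0.02, 0, -0.09, 0.16, 0, 0, 0.04, 0, -0.13, 0.16, 0, 0, 0.06, 0, -0.17, 0.16, 0, 0, 0.08, 0, -0.21, 0.16, 0, 0, 0.1, 0, -0.25, 0.16, 0, 0, 0.12, 0, -0.29, 0.16, 0, 0, 0.14, 0, -0.33, 0.16, 0, 0, 0.16, 0, -0.36, 0.16, 0, 0, 0.169, 0, -0.385, 0.155, 0, 0, 0.169, 0, -0.4, 0.14, 0, 0, 0.169, 0, -0.404, 0.12, 0, 0, 0.169, 0, -0.404, 0.1, 0, 0, 0.169, 0, -0.404, 0.1, 0, 0, 0.169, 0, -0.404, 0.1, 0, 0, 0.169]

```text
time: 5.4
position: [496.3, -279.8, 124.9]
eef_rot: [-0.03, 1.0, 0.0, -0.0]
contact_force: [0.3, -0.1, -0.9]
width: 0.418
gripper_force: 35.0
```

```bash
python3 - <<'E'
from h import *
d=grab('scene','s2');t=grab('top','t2')
a=cv2.resize(d['img'][170:330,240:460,::-1],None,fx=2.2,fy=2.2);b=cv2.resize(t['img'][130:250,365:445,::-1],None,fx=3.9,fy=3.9)
o=np.zeros((480,800,3),np.uint8);o[:a.shape[0],:a.shape[1]]=a;o[:b.shape[0],800-b.shape[1]:]=b;cv2.imwrite('pics/v2.png',o);s=robot.state();print(s['position'],s['eef_rot'],s['width'])
E
```

```text
[ 497.25281862 -280.074926    125.81412881] [-3.03682095e-02  9.99538176e-01 -4.55528358e-04  9.99220021e-04] 0.41686268973291746
```

View pics/v2.png

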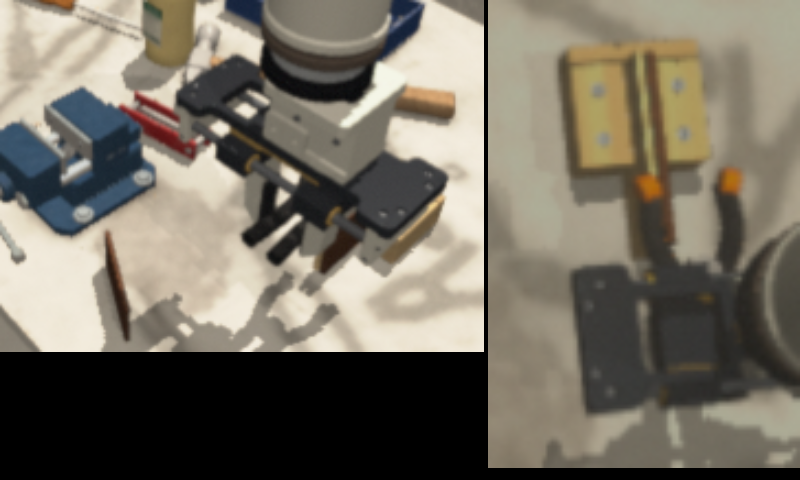

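The top crop shows the jaws open, with the tips at (650,188) and (731,181) above the boards. I'll compute their mid-point in the jig frame.

```bash
python3 - <<'E'
from h import *
c,j=np.load('fit.npy');t=load('t2')
f=lambda X,Y:[365+(X-488+.5)/3.9-.5,130+(Y+.5)/3.9-.5]
u=[f(650,188),f(731,181)]
p=ray(t,u,122);print(p,np.linalg.norm(p[0]-p[1]))
R=np.array([[np.cos(j[2]),-np.sin(j[2])],[np.sin(j[2]),np.cos(j[2])]])
print('jig frame',(p[:,:2]-j[:2])@R,(p[:,:2].mean(0)-j[:2])@R,'tcp',(np.array([497,-280])-j[:2])@R)
# perpendicular to tip line
v=p[0]-p[1];print('yaw',np.arctan2(-v[0],v[1]))
E
```

```text
[[ 584.35185384 -248.42436908  122.        ]
 [ 587.57234035 -294.47718164  122.        ]] 46.165280013326054
jig frame [[ 23.39918865  25.15964493]
 [ 23.83686104 -21.00356035]] [23.61802484  2.07804229] tcp [-65.69770399  -1.09127047]
yaw 0.0698166305291731
```

Request:
jog_arm:
  plan: [0, -0.002, -0.02, 0, 0, 0, 0, -0.002, -0.045, 0, 0, 0, 0, -0.002, -0.07, 0, 0, 0, 0, -0.002, -0.085, 0, 0, 0, 0, -0.002, -0.093, 0, 0, 0, 0, -0.002, -0.096, 0, 0, 0, 0, -0.002, -0.098, 0, 0, 0, 0, -0.002, -0.099, 0, 0, 0, 0, -0.002, -0.099, 0, 0, 0]

```text
time: 6.4
position: [496.8, -282.2, 25.9]
eef_rot: [-0.03, 1.0, -0.0, 0.0]
contact_force: [-0.5, 1.0, -0.3]
width: 0.416
gripper_force: 35.0
```

```bash
python3 - <<'E'
from h import *
d=grab('scene','s3');t=grab('top','t3')
a=cv2.resize(d['img'][210:340,310:460,::-1],None,fx=3.2,fy=3.2);b=cv2.resize(t['img'][130:250,370:445,::-1],None,fx=4,fy=4)
o=np.zeros((480,800,3),np.uint8);o[:a.shape[0],:a.shape[1]]=a;o[:b.shape[0],800-b.shape[1]:]=b;cv2.imwrite('pics/v3.png',o);s=robot.state();print(s['position'],s['contact_force'],s['torque'],s['width'])
E
```

```text
[ 496.6658959  -282.17819531   25.82026608] [ 0.4878018  -0.42953406 -0.68990851] [0.04957635 0.02534179 0.02286606] 0.4202354602969736
```

View pics/v3.png

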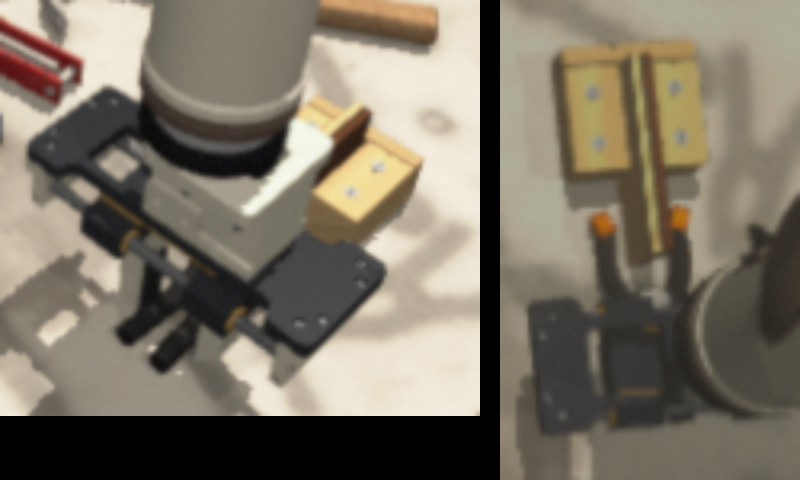

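The jaws are astride the boards: the tips are at (602,224) and (680,218), and the board end is at about (655,255). I'll check the centring, then settle the last 1.5 mm.

```bash
python3 - <<'E'
from h import *
c,j=np.load('fit.npy');t=load('t3')
f=lambda X,Y:[370+(X-500+.5)/4-.5,130+(Y+.5)/4-.5]
p=ray(t,[f(602,224),f(680,218)],20);R=np.array([[np.cos(j[2]),-np.sin(j[2])],[np.sin(j[2]),np.cos(j[2])]])
print((p[:,:2]-j[:2])@R)
E
```

```text
[[ 24.29537916  23.33348033]
 [ 24.23854343 -24.59151742]]
```

Request:
jog_arm:
  plan: [0, 0, -0.001, 0, 0, 0, 0, 0, -0.0015, 0, 0, 0, 0, 0, -0.0015, 0, 0, 0]

```text
time: 6.8
position: [496.5, -282.2, 24.0]
eef_rot: [-0.03, 1.0, -0.0, 0.0]
contact_force: [-0.5, -0.2, 1.8]
width: 0.418
gripper_force: 35.0
```

Centred at y = -0.6 mm, pads at x = 24 mm, resting on the worktop. Now release in stages.

Request:
jog_arm:
  plan: [0, 0, 0, 0, 0, 0, 0, 0, 0, 0, 0, 0, 0, 0, 0, 0, 0, 0, 0, 0, 0, 0, 0, 0]
  claw: 0.046

```text
time: 7.2
position: [496.3, -281.9, 23.7]
eef_rot: [-0.03, 1.0, 0.0, -0.0]
contact_force: [-0.2, -0.6, 0.2]
width: 0.499
gripper_force: 8.8
```

Request:
jog_arm:
  plan: [0, 0, 0, 0, 0, 0, 0, 0, 0, 0, 0, 0, 0, 0, 0, 0, 0, 0, 0, 0, 0, 0, 0, 0]
  claw: 0.053

```text
time: 7.6
position: [496.5, -281.4, 23.7]
eef_rot: [-0.03, 1.0, 0.0, 0.0]
contact_force: [0.8, 2.2, 0.9]
width: 0.576
gripper_force: 6.4
```

Request:
jog_arm:
  plan: [0, 0, 0, 0, 0, 0, 0, 0, 0, 0, 0, 0, 0, 0, 0, 0, 0, 0, 0, 0, 0, 0, 0, 0, 0, 0, 0, 0, 0, 0, 0, 0, 0, 0, 0, 0]
  claw: 0.085

```text
time: 8.2
position: [496.2, -282.1, 23.7]
eef_rot: [-0.03, 1.0, -0.0, -0.0]
contact_force: [0.4, -0.6, 0.9]
width: 0.923
gripper_force: 0.0
```

```bash
python3 - <<'E'
from h import *
d=grab('scene','s4');t=grab('top','t4')
a=cv2.resize(d['img'][210:340,310:460,::-1],None,fx=3.2,fy=3.2);b=cv2.resize(t['img'][130:250,370:445,::-1],None,fx=4,fy=4)
o=np.zeros((480,800,3),np.uint8);o[:a.shape[0],:a.shape[1]]=a;o[:b.shape[0],800-b.shape[1]:]=b;cv2.imwrite('pics/v4.png',o);s=robot.state();print(s['position'],s['contact_force'],s['gripper_force'],s['width'])
E
```

```text
[ 496.22983395 -281.97811468   23.7179797 ] [ 0.05533762 -0.27949409  0.36777551] 0.0 0.9242587229877752
```

View pics/v4.png

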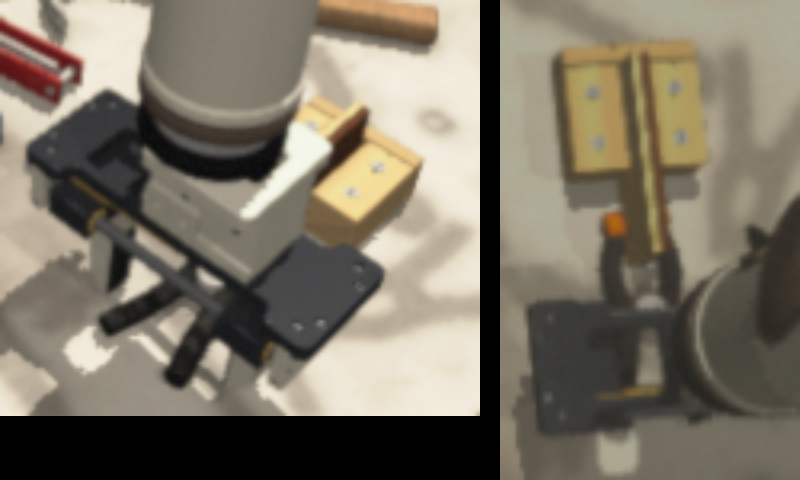

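The jaws have closed on both boards: the +y tip is at (614,224), and the other is hidden behind the strip. The handles are free. Open fully, lift and check.

Request:
jog_arm:
  plan: [0, 0, 0, 0, 0, 0, 0, 0, 0, 0, 0, 0, 0, 0, 0.01, 0, 0, 0, 0, 0, 0.025, 0, 0, 0, 0, 0, 0.05, 0, 0, 0, 0, 0, 0.085, 0, 0, 0, 0, 0, 0.125, 0, 0, 0, 0, 0, 0.165, 0, 0, 0, 0, 0.03, 0.2, 0, 0, 0, 0, 0.06, 0.22, 0, 0, 0, 0, 0.1, 0.22, 0, 0, 0, 0, 0.14, 0.22, 0, 0, 0, 0, 0.18, 0.22, 0, 0, 0, 0, 0.22, 0.22, 0, 0, 0, 0, 0.25, 0.22, 0, 0, 0, 0, 0.25, 0.22, 0, 0, 0, 0, 0.25, 0.22, 0, 0, 0]
  claw: 0.0918

```text
time: 10.0
position: [496.4, -31.5, 245.0]
eef_rot: [-0.031, 1.0, -0.0, 0.001]
contact_force: [-0.1, -0.9, -0.4]
width: 0.999
gripper_force: 0.0
```

```bash
python3 - <<'E'
from h import *
d=grab('scene','s5');t=grab('top','t5')
a=cv2.resize(d['img'][210:340,310:460,::-1],None,fx=3.2,fy=3.2);b=cv2.resize(t['img'][130:270,370:445,::-1],None,fx=4,fy=4)
o=np.zeros((570,800,3),np.uint8);o[:a.shape[0],:a.shape[1]]=a;o[:b.shape[0],800-b.shape[1]:]=b[:570];cv2.imwrite('pics/v5.png',o);s=robot.state();print(s['position'],s['contact_force'])
E
```

```text
[496.37769563 -33.2656504  244.47315473] [ 0.41178784 -1.18941385 -0.23348137]
```

View pics/v5.png

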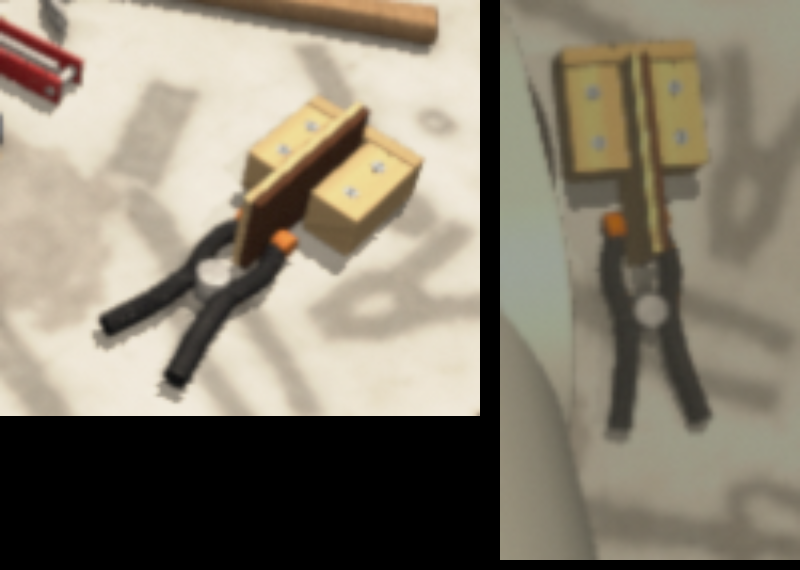

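The clamp lies flat, in line with the boards, with its jaws on both sides. The tips are at (614,224) in the top crop and (285,242) in the scene crop, and the strip still stands in the jig.

```bash
python3 -c "
from rig import robot
print(robot.job_done())"
```

```text
the job is handed in; nothing more can be done
None
```

The orange-tipped clamp now lies flat astride the boards' free end, in line with them and pinching strip and board together. The strip still stands in the jig, the red-tipped clamp was not touched, and the job was handed in at about 10 s.

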